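Gauge the slim parcel's thickness on the foyer credenza

TASK

The courier needs the thickness of the long slim parcel. Clear the hairbrush off the dark measuring slab and lay it flat in the wooden valet tray, then lay the slim parcel flat in the middle of the slab. Finally stand the bridge gauge squarely astride the parcel on the slab, lowering it gently so that its sprung foot rides up on the middle of the parcel and reads its height, and leave it standing there; handle the cardboard lightly (grip no harder than about 40 N) and leave everything else where it is.

Things in the scene. Friction and masses are not known exactly. Their poses are not given: they have to be found in the camera images.
- slab: fixed dark steel measuring slab, 200 (x) x 190 (y) x 12 mm, lying on the marble; origin at the centre of its underside (its top is 12 mm above the origin)
- tray: fixed dark wooden valet tray, open on top, outside 262 (x) x 132 (y) x 22 mm, walls 6 mm, floor 6 mm; inside 250 x 120 mm; origin at the centre of its underside
- hairbrush: loose wooden hairbrush, 200 mm long along its x, lying bristles up on the slab, about 110 g. Handle x = -100 to +5 mm, 22 mm wide (y), 18 mm high; paddle x = +5 to +100 mm, 56 mm wide, 16 mm high, bristles to 28 mm. Origin on its flat underside, mid-length, about 5 mm from the centre of mass: grip the handle across y at x = -20 to 0 mm, or the paddle
- slim_parcel: THE parcel to be gauged: loose long slim cardboard box, 170 (x) x 56 (y) x 34 (z) mm, about 180 g, with paper tape along its middle; origin at the centre of its underside. It starts on the marble, in any of three places that it exchanges with the squat parcel and the gauge
- slim_top (a point): centre of the slim parcel's top face, 34 mm above its underside
- gauge: loose aluminium bridge gauge, 550 g, 150 mm along its y, 151 mm high. Legs at y = +/-67 mm (118 mm between them, 82 mm clear below the beam) on rubber feet 70 (x) x 16 mm. On the beam's middle a black grip block, 24 mm thick (x), 52 mm long (y), from 103 to 151 mm above the soles: pinch it from above across x. Origin at the centre, level with the soles
- gauge_grip (a point): centre of the top face of the gauge's grip block, 151 mm above the soles
- foot_tip (a point): centre of the underside of the gauge's sliding foot, a steel disc 28 mm across in the middle under the beam; 14 mm above the level of the soles when the joint reads 0
- gauge_foot (a joint): slide of the gauge's sprung foot: 0 to 0.050 m, 0 = fully down, grows as the foot is pushed up by what lies under it. Light spring: 1.2 N at the start plus 40 N/m. Standing flat on the slab over a part, it reads the part's height less 14 mm (the slim parcel gives 0.020)
- squat_parcel: bystander: loose squat cardboard box of the same card and tape, 100 x 64 x 50 mm; origin at the centre of its underside; leave it
- coin_cup: bystander: loose stainless cup, 64 mm across, 85 mm high, standing just beside the slab's -y edge; origin at its underside
- phone_stand: bystander: loose aluminium phone stand, base 85 x 75 mm, about 115 mm high, near the tray; origin at the centre of its underside
- glass_bowl: bystander: loose cobalt glass bowl, 144 mm across, 60 mm high; origin at its underside
- scent_bottle: bystander: loose amber glass bottle, 52 mm across, 130 mm high; origin at its underside

How it is judged:
On the way, in this order (a step that is already met when the one before it is completed fails the run):
1. the hairbrush lies flat in the tray, let go (x of hairbrush in the frame of tray between -0.05 and 0.05 m and y of hairbrush in the frame of tray between -0.05 and 0.05 m and z of hairbrush in the frame of tray below 0.014 m and angle between hairbrush's own z axis and vertical below 0.12 rad and contact force between the fingers and hairbrush below 0.1 N), for 0.2 s.
2. the slim parcel lies flat on the middle of the slab, let go (x of slim_parcel in the frame of slab between -0.03 and 0.03 m and y of slim_parcel in the frame of slab between -0.03 and 0.03 m and z of slim_parcel in the frame of slab between 0.009 and 0.015 m and angle between slim_parcel's own z axis and vertical below 0.05 rad and contact force between the fingers and slim_parcel below 0.1 N), for 0.2 s.
At the end, for the whole second after the job is handed in: Hairbrush flat in the tray (middle within 50 mm of the tray's); slim parcel flat on the slab, centred within 30 mm each way; gauge upright, soles on the slab, astride the parcel within 15 degrees of square, foot on it within 18 mm of its middle, reading 17.5 to 22.5 mm; all at rest (x of hairbrush in the frame of tray between -0.05 and 0.05 m and y of hairbrush in the frame of tray between -0.05 and 0.05 m and z of hairbrush in the frame of tray below 0.014 m and angle between hairbrush's own z axis and vertical below 0.12 rad and x of slim_parcel in the frame of slab between -0.03 and 0.03 m and y of slim_parcel in the frame of slab between -0.03 and 0.03 m and z of slim_parcel in the frame of slab between 0.009 and 0.015 m and angle between slim_parcel's own z axis and vertical below 0.05 rad and z of gauge in the frame of slab between 0.009 and 0.0145 m and angle between gauge's own z axis and vertical below 0.04 rad and horizontal distance between foot_tip and slim_top below 0.018 m and value of joint gauge_foot between 0.0175 and 0.0225 m and contact force between gauge and slim_parcel above 0.5 N and angle between the x axis of gauge and the x axis of slim_parcel, either way round below 0.26 rad and linear speed of each of gauge, slim_parcel, hairbrush below 0.02 m/s); the robot touches nothing.
It fails at once if the gauge is pressed or knocked on the slim parcel with more than 12 N (contact force between gauge and slim_parcel above 12 N).
It fails at once if the gauge is slammed on the slab (over 60 N) or dropped (let go and falling faster than 0.45 m/s, about 10 mm) (contact force between gauge and slab above 60 N or (linear speed of gauge above 0.45 m/s and contact force between the fingers and gauge below 0.1 N)).
It fails at once if the slim parcel is squeezed (finger forces together over 110 N) (contact force between the fingers and slim_parcel above 110 N).
It fails at once if the gauge is tipped over (angle between gauge's own z axis and vertical above 0.6 rad).
It fails at once if a bystander (cup, bowl, phone stand, bottle, squat parcel) is moved more than 20 mm or tipped (distance of any of coin_cup, glass_bowl, phone_stand, scent_bottle, squat_parcel from where it was at the start of the episode above 0.02 m or angle between any of coin_cup, glass_bowl, phone_stand, scent_bottle, squat_parcel's own z axis and vertical above 0.3 rad).
It also fails if it takes over 72 s, if anything falls off the work surface, if the arm or the gripper's body presses on something with over 40 N, if the wrist force passes 120 N, or if a joint passes its speed limit or range.

ROBOT

A 7-joint arm with a two-finger parallel gripper is mounted at the origin on the work surface. World frame = base frame: x ahead of the robot, y to its left, z up, the work surface at z = 0. Lengths are in m, angles in rad, forces in N, time in s.
With the tool pointing down it reaches from about 0.35 to 0.9 m from the base axis. Payload 7.2 kg.
Tool frame: the origin (TCP) lies at the very end of the fingers, on their centre line; the grasp point (between the pads) lies 19 mm behind it; z points along the fingers, y is the line along which they close (so a half turn about z gives the same grasp; the last joint's range is limited). The gripper opens to 88 mm and grips with 3 to 60 N. Pads are 20 mm wide; open, the fingers measure 115 mm over their backs; the gripper's body (75 mm by 178 mm) begins 61 mm behind the grasp point.
Start: joints at [1.081, 0.411, -0.013, 1.596, 0.006, 1.134, -0.082], TCP at [0.256, -0.57, 0.223] pointing down, gripper open.
Joint ranges: [-2.95, 2.95], [-0.29, 1.99], [-1.47, 1.44], [0.14, 2.54], [-1.03, 4.17], [0.13, 1.85], [-2.86, 2.86]. Speed limits (rad/s): [2.39, 2.39, 3.01, 3.01, 3.14, 3.14, 3.14].

INTERFACE

Orientations are given as a rotation vector (axis times angle).
In Python, from station import robot, optics gives the robot as it stands. The module is installed in compiled form; this text tells all that it offers.
- The arm moves only by the tool carry_out, never from a script. Its arguments are lists of equal length, an entry for each row: "dp": the shift along the tool's x, y, z in mm, a list of three; "roll": the turn about the tool's z in rad; "hand": the finger opening in mm, from 0 to 87.8. In form: {"dp": [[x, y, z], ...], "roll": [roll, ...], "hand": [hand, ...]}. A call has 1 to 5 rows; each row shifts and turns the commanded pose from where the row before left it, along the tool's axes as they then stand; what a row does not reach is not made up. A row lasts 1/12 s, in which the tool goes at most 41.7 mm and 7.16 degrees, less where a joint would pass 70% of its speed; a pose out of reach is approached as far as the arm can. A call is refused whole if a number of a shift passes 41.7 or a number of a turn 0.125, either way. A call with a gripper value outside its range is refused whole. The fingers move at their own pace and stop on an object; "squeeze" is the grip in N (left out, the last holds). Time passes only in rows, so rows that do not move let the fingers close. It gives the time, the measured TCP pose, the force, the opening and the grip force at its end, in the units of the state.
- robot.state(): the state, without advancing time (a new reading comes with each control period).
- optics.snapshot(name): name is "side" or "top"; returns (picture, depth): 420x560x3 uint8, blue, green, red; 420x560 float32, m along the optical axis (not along the pixel's ray), 0 where there is no reading.
- optics.calibration(name): a dict with "mtx" (3x3 intrinsics, pixels), "k1" (the pictures are not rectified: a ray, as slopes to the right and down, at radius r is drawn at 1 + k1 r^2 times it, then the intrinsics apply), "pose" (4x4, takes a point from camera to world coordinates). Camera axes: x right, y up, looking along -z (the intrinsics and any distortion apply to the point x, -y, -z); pixel columns grow to the right and rows downward; lengths in m; the calibration is good to about 2 mm. A picture is of the moment at which its call begins. calibration takes no time and is no camera call.
- robot.hand_in(): hands the job in; it is judged then, once.
The state is a dict: "time": time; "q": joint angles; "joint_velocities": joint speeds; "effort": joint torques, N m; "ee_pos": TCP position; "tool_rot": TCP orientation; "ft_force": force on the tool from outside, world axes, zero at the start; "torque": the same for the moment, N m; "grip_width": finger opening in m; "grip_force": force on a finger pad.
Only numpy, scipy, OpenCV 4.12 (cv2) and the standard library are available. Lean on these libraries where they do the work, as an engineer would, in place of code of your own. Each camera call takes 0.05 s, during which the arm holds its last target. There are 200 camera calls.

## Working session

There is one attempt and no reset: what is moved stays moved. The work goes in short steps, Python scripts to look and compute and a tool call to move; the robot and the scene stay as the last step left them, time stands still between calls to the robot, and variables do not carry over. Pictures are saved under pics/ and viewed, at most 10 in all, crops included, and the job is handed in when it is done.

Besides the shell and the picture viewer there is one more tool, called after "Call:" as name([rows], argument=value, ...), one row to a line, values as JSON. carry_out: Moves the arm, as the interface text tells. Its arguments: {"type":"object","properties":{"dp":{"type":"array"},"roll":{"type":"array"},"hand":{"type":"array"},"squeeze":{"type":"number"}},"required":["dp","roll","hand"]}

```bash
mkdir -p pics; cat > h.py <<'E'
import numpy as np, cv2
from station import robot, optics
def cloud(n):
    im,d=optics.snapshot(n); c=optics.calibration(n)
    h,w=d.shape; u,v=np.meshgrid(np.arange(w,dtype=np.float32),np.arange(h,dtype=np.float32))
    p=cv2.undistortPoints(np.stack([u,v],-1).reshape(-1,1,2),c['mtx'],np.array([c['k1'],0,0,0,0.])).reshape(h,w,2)
    P=np.stack([p[...,0]*d,-p[...,1]*d,-d],-1)
    T=np.array(c['pose']); W=P@T[:3,:3].T+T[:3,3]; W[d==0]=np.nan
    return im,W
E
python3 - <<'E'
from h import *
for n in("top","side"):
    im,W=cloud(n); cv2.imwrite(f'pics/{n}0.png',im); np.save(n+'0.npy',W)
    print(n,np.round(W[::60,::70],3).tolist() if n=="top" else '')
s=robot.state(); print(s)
E
```

```text
top [[[1.661, 1.399, -0.747], [1.655, 1.059, -0.745], [1.652, 0.718, -0.747], [1.644, 0.373, -0.743], [1.642, 0.028, -0.75], [1.634, -0.318, -0.749], [1.627, -0.665, -0.749], [1.617, -1.01, -0.746]], [[1.36, 1.394, -0.753], [1.351, 1.053, -0.743], [1.349, 0.718, -0.752], [1.344, 0.378, -0.754], [1.335, 0.035, -0.749], [1.331, -0.309, -0.756], [1.322, -0.652, -0.753], [1.316, -0.997, -0.757]], [[1.062, 1.384, -0.751], [0.838, 0.707, -0.004], [0.83, 0.484, 0.006], [0.827, 0.265, 0.004], [0.824, 0.045, -0.001], [0.818, -0.177, 0.001], [0.814, -0.399, -0.002], [0.807, -0.616, 0.008]], [[0.725, 1.199, -0.462], [0.635, 0.67, 0.069], [0.641, 0.485, -0.001], [0.637, 0.268, -0.002], [0.63, 0.049, 0.015], [0.626, -0.169, 0.007], [0.622, -0.389, 0.001], [0.593, -0.527, 0.173]], [[0.487, 1.362, -0.745], [0.46, 0.697, 0.002], [0.454, 0.469, 0.047], [0.449, 0.263, 0.04], [0.445, 0.053, 0.0], [0.439, -0.15, 0.09], [0.435, -0.377, 0.008], [0.43, -0.527, 0.15]], [[0.21, 1.353, -0.746], [0.278, 0.696, -0.004], [0.273, 0.483, -0.001], [0.267, 0.27, -0.002], [0.263, 0.057, 0.002], [0.257, -0.157, -0.004
[... 245 characters left out ...]

{'time': 0.1, 'q': array([ 1.08079868,  0.41179915, -0.01275258,  1.59691494,  0.00557862,
        1.13431025, -0.08219339]), 'joint_velocities': array([-0.00077826, -0.00093235, -0.00089771, -0.00201035,  0.00132137,
        0.0004255 , -0.00046258]), 'effort': array([ 1.63888744e-03, -5.89099145e+01,  6.43296875e-01, -2.91709864e+01,
       -5.38148952e-02,  1.45797775e-02,  5.84984332e-05]), 'ee_pos': array([ 0.2556908 , -0.56982426,  0.22192448]), 'tool_rot': array([-3.07064421e+00, -6.57464805e-01,  5.55152675e-04]), 'ft_force': array([-0.41819064,  0.05448222, -0.36986826]), 'torque': array([-0.0052065 , -0.03016747, -0.010764  ]), 'grip_force': 0.0, 'grip_width': 0.08767952849081188}
```

View pics/top0.png

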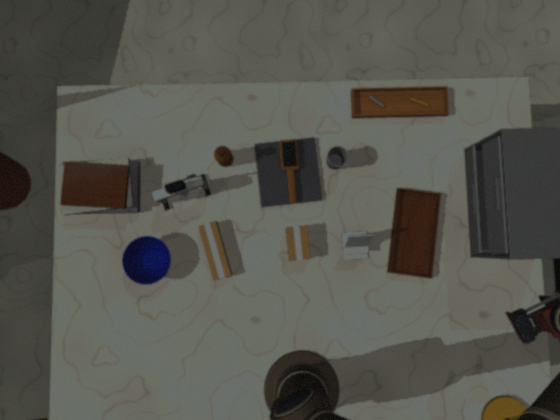

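View pics/side0.png

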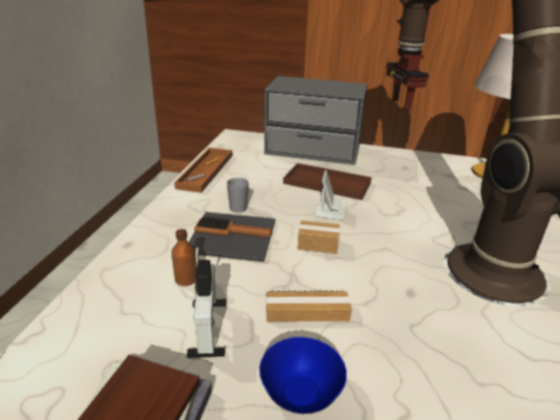

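The top view shows the slab (290,172) with the brush on it, its handle towards row 200. The slim parcel is at (215,250), the squat parcel at (298,243), the gauge at (182,188), the tray at (414,233), the phone stand at (356,243) and the cup at (337,157). Next I'll measure poses.

```bash
cat >> h.py <<'E'
def rect(W,box,zlo,zhi,zp=None,extra=None):
    r0,r1,c0,c1=box; m=np.zeros(W.shape[:2],bool); m[r0:r1,c0:c1]=1
    z=W[...,2]; m&=(z>zlo)&(z<zhi)
    if extra is not None: m&=extra
    m=cv2.morphologyEx(m.astype(np.uint8),cv2.MORPH_OPEN,np.ones((2,2)))
    n,l,s,_=cv2.connectedComponentsWithStats(m); 
    k=1+np.argmax(s[1:,4]); p=W[l==k][:,:2]
    (cx,cy),(w,h),a=cv2.minAreaRect((p*1000).astype(np.float32))
    if w<h: w,h,a=h,w,a+90
    return dict(n=len(p),c=(round(cx),round(cy)),size=(round(w),round(h)),long_axis_deg=round((a+90)%180-90,1),mean=np.round(p.mean(0)*1000),z=round(float(np.median(W[l==k][:,2])*1000)))
E
python3 - <<'E'
from h import *
im,_=cloud("top")
Ws=[cloud("top")[1] for _ in range(8)]
W=np.nanmedian(Ws,0); np.save('top_avg.npy',W)
hsv=cv2.cvtColor(im,cv2.COLOR_BGR2HSV).astype(int); b=im.astype(int)
for name,bx,zl,zh in [("slim",(210,290,190,240),.022,.06),("squat",(218,268,278,318),.035,.08),("gauge",(165,215,148,215),.06,.2),("gaugegrip",(165,215,148,215),.125,.2),("tray",(180,285,380,445),.012,.05),("phone",(222,268,335,378),.02,.2),("cup",(140,175,322,350),.03,.15),("bottle",(140,170,208,238),.05,.2),("bowl",(225,292,115,178),.02,.1),("slab",(130,215,248,328),.008,.06),("brush",(130,215,258,318),.021,.06)]:
    print(name,rect(W,bx,zl,zh))
# brush by colour
br=(hsv[...,1]>110)&(hsv[...,2]>60)
print("brushcol",rect(W,(130,215,258,318),0.0,.06,extra=br))
cv2.imwrite('pics/crop.png',cv2.resize(im[130:290,140:440],None,fx=2.6,fy=2.6,interpolation=cv2.INTER_CUBIC))
g=(slice(145,210,3),slice(276,304,2)); print((W[g][...,2]*1000).round().astype(int)); print(np.round(W[170,276:304:2,1]*1000),np.round(W[145:210:3,290,0]*1000))
E
```

```text
slim {'n': 1083, 'c': (414, 252), 'size': (171, 57), 'long_axis_deg': 15.3, 'mean': array([415., 249.]), 'z': 34}
squat {'n': 725, 'c': (430, -3), 'size': (101, 67), 'long_axis_deg': 4.5, 'mean': array([431.,  -1.]), 'z': 50}
gauge {'n': 698, 'c': (598, 356), 'size': (167, 32), 'long_axis_deg': -72.0, 'mean': array([598., 340.]), 'z': 104}
gaugegrip {'n': 192, 'c': (597, 349), 'size': (58, 20), 'long_axis_deg': -72.4, 'mean': array([596., 343.]), 'z': 150}
tray {'n': 715, 'c': (454, -363), 'size': (263, 145), 'long_axis_deg': -9.0, 'mean': array([ 457., -368.]), 'z': 21}
phone {'n': 432, 'c': (423, -188), 'size': (90, 54), 'long_axis_deg': -89.0, 'mean': array([ 424., -179.]), 'z': 43}
cup {'n': 170, 'c': (700, -138), 'size': (62, 58), 'long_axis_deg': 46.1, 'mean': array([ 700., -135.]), 'z': 57}
bottle {'n': 264, 'c': (697, 216), 'size': (50, 41), 'long_axis_deg': -62.2, 'mean': array([693., 214.]), 'z': 90}
bowl {'n': 1083, 'c': (390, 446), 'size': (145, 138), 'long_axis_deg': 2.2, 'mean': array([390., 459.]), 'z': 37}
slab {'n': 3892, 'c': (653, 22), 'size': (199, 191), 'long_axi
[... 754 characters left out ...]
 30 10 14 12 13 14]
 [12 12 10 11 12 13 29 30 29 26 12  9 13 13]
 [13 13 13 13 13 15 29 31 28 27 12 10 12 12]
 [14 13 13 12 12 12 29 30 30 31 11 11 13 14]
 [13 14 11 11 14 15 27 30 29 28 12 12 15 13]
 [12 12 13 12 14 12 27 32 32 29 12 12 13 14]
 [12 13 12 12 14 12 13 32 32 30 11 14 14 13]
 [13 13 11 14 13 13 13 31 29 29 13 14 11 12]
 [13 14 11 13 11 14 11 32 30 30 12 13 12 12]
 [12 12 10 10 10 13 12 30 29 30 13 14 13 10]
 [12 11  1  1  2  2 -2  1  0  2  2  3  2  0]
 [-1 -1  1  1 -2  2  0  0  3  1 -3  0  2  1]]
[ 61.  54.  48.  42.  36.  30.  24.  18.  12.   5.  -1.  -8. -14. -20.] [735. 726. 715. 707. 697. 688. 679. 670. 661. 651. 642. 633. 623. 614.
 605. 596. 586. 577. 568. 559. 553. 543.]
```

View pics/crop.png

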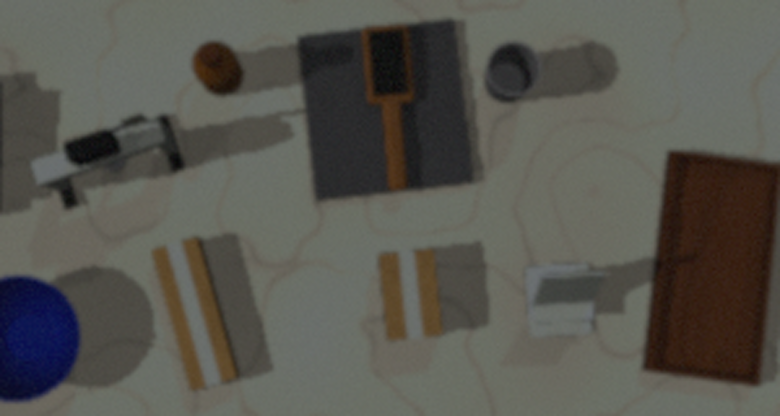

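The depth is good. Starting out: turn, then fly to above the brush handle at about (643, 15).

Call:
carry_out([
  [0,0,0],
  [0,0,0],
  [0,0,0],
], roll=[0.117,0.117,0.118], hand=[60,60,60], squeeze=30)

```text
time: 0.8
ee_pos: [0.2558, -0.5703, 0.2227]
tool_rot: [3.14, 0.1, 0.0]
ft_force: [0.2, 0.0, 0.1]
grip_width: 0.071
grip_force: 0.0
```

Call:
carry_out([
  [21.4,-27.8,0],
  [21.4,-27.8,0],
  [21.4,-27.8,0],
  [21.4,-27.8,0],
  [21.4,-27.8,0],
], roll=[0,0,0,0,0], hand=[60,60,60,60,60])

```text
time: 1.22
ee_pos: [0.3536, -0.4227, 0.2228]
tool_rot: [3.139, 0.109, 0.0]
ft_force: [0.0, 0.3, -0.3]
grip_width: 0.0598
grip_force: 0.0
```

Call:
carry_out([
  [21.4,-27.8,0],
  [21.4,-27.8,0],
  [21.4,-27.8,0],
  [21.4,-27.8,0],
  [21.4,-27.8,0],
], roll=[0,0,0,0,0], hand=[60,60,60,60,60])

```text
time: 1.63
ee_pos: [0.4507, -0.2765, 0.223]
tool_rot: [3.139, 0.109, 0.001]
ft_force: [0.8, 0.2, 0.1]
grip_width: 0.06
grip_force: 0.0
```

```bash
cat >> h.py <<'E'
def psi(R):  # direction of tool y in world, deg
    from scipy.spatial.transform import Rotation as Ro
    y=Ro.from_rotvec(R).as_matrix()[:,1]; return np.degrees(np.arctan2(y[1],y[0]))
def go(tx,ty,tz,tpsi):
    "prints roll needed, then shift in the tool axes (mm) AFTER the roll"
    s=robot.state(); p=s['ee_pos']*1000; a=psi(s['tool_rot'])
    r=(a-tpsi+180)%360-180; t=np.radians(tpsi); d=np.array([tx,ty])-p[:2]
    print('t',round(s['time'],2),'pos',p.round(1),'psi',round(a,1),'| roll',round(np.radians(r),3),'dx',round(d@[-np.sin(t),np.cos(t)],1),'dy',round(d@[np.cos(t),np.sin(t)],1),'dz',round(p[2]-tz,1),'grip',round(s['grip_width']*1000,1),round(s['grip_force'],1),'ft',s['ft_force'].round(1),'q7',round(s['q'][6],2))
E
python3 - <<'E'
from h import *
W=np.load('top_avg.npy')
z=W[...,2]; m=np.zeros(z.shape,bool); m[174:204,270:310]=1; m&=(z>.022)&(z<.04)
p=W[m][:,:2]*1000
c=np.polyfit(p[:,0],p[:,1],1); print('handle',np.degrees(np.arctan(c[0])),np.polyval(c,643),np.polyval(c,570),p[:,0].min(),p[:,0].max())
go(643,15,120,-86)
E
```

```text
handle 3.2764635445423127 17.603645164303003 13.424578205444519 556.0084578339765 645.684019438529
t 1.63 pos [ 450.7 -276.5  223. ] psi -86.0 | roll -0.0 dx 212.2 dy -277.4 dz 103.0 grip 60.0 0.0 ft [0.8 0.2 0.1] q7 -1.07
```

Call:
carry_out([
  [21.4,-28,0],
  [21.4,-28,0],
  [21.4,-28,0],
  [21.4,-28,0],
  [21.4,-28,0],
], roll=[0,0,0,0,0], hand=[60,60,60,60,60])

```text
time: 2.05
ee_pos: [0.5477, -0.1293, 0.2229]
tool_rot: [3.139, 0.109, 0.001]
ft_force: [0.9, -0.0, 0.4]
grip_width: 0.06
grip_force: 0.0
```

Call:
carry_out([
  [21.4,-28,10],
  [21.4,-28,20],
  [21.4,-28,25],
  [21.4,-28,25],
  [21.4,-28,23],
], roll=[0,0,0,0,0], hand=[60,60,60,60,60])

```text
time: 2.47
ee_pos: [0.643, 0.0151, 0.1206]
tool_rot: [3.139, 0.109, 0.0]
ft_force: [0.6, -0.5, -0.1]
grip_width: 0.0601
grip_force: 0.0
```

Call:
carry_out([
  [0,0,0],
  [0,0,0],
], roll=[0,0], hand=[60,60])

```text
time: 2.63
ee_pos: [0.6416, 0.0166, 0.1194]
tool_rot: [-3.138, -0.116, 0.006]
ft_force: [0.6, -0.5, 0.6]
grip_width: 0.06
grip_force: 0.0
```

```bash
python3 - <<'E'
from h import *
go(644,17.6,16,-86.5)
im,W=cloud("side"); cv2.imwrite('pics/s1.png',im[150:300,130:430].repeat(2,0).repeat(2,1))
E
```

```text
t 2.63 pos [641.6  16.6 119.4] psi -85.8 | roll 0.013 dx 2.4 dy -0.8 dz 103.4 grip 60.0 0.0 ft [ 0.6 -0.5  0.6] q7 -1.71
```

View pics/s1.png

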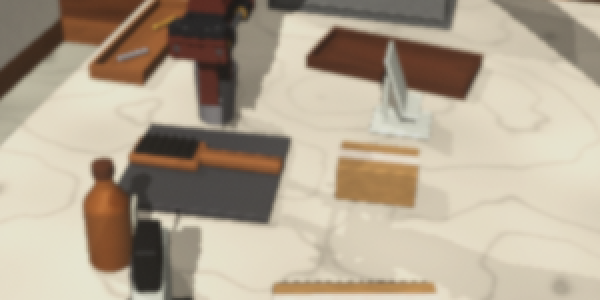

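The fingertips appear at crop (215,118), where the cup stood. I'll check that with the projection.

```bash
python3 - <<'E'
from h import *
for n in("side","top"):
    c=optics.calibration(n); T=np.linalg.inv(np.array(c['pose']))
    for p in [(.642,.017,.119),(.644,.018,.03)]:
        q=T[:3,:3]@p+T[:3,3]; x,y=q[0]/-q[2],-q[1]/-q[2]; k=1+c['k1']*(x*x+y*y); print(n,p,(np.array(c['mtx'])@[x*k,y*k,1])[:2])
im,W=cloud("side"); m=W[195:215,225:250]; print(np.nanmedian(m[5:12,8:14],(0,1)))
im,W=cloud("top"); z=W[...,2]
m=(z>.1)&(np.hypot(W[...,0]-.642,W[...,1]-.017)<.12); print(m.sum(), np.nanmin(z[m]) if m.any() else 0, np.nanmean(W[m],0))
E
```

```text
side (0.642, 0.017, 0.119) [237.37021244 195.22553883]
side (0.644, 0.018, 0.03) [237.13035732 225.59149876]
top (0.642, 0.017, 0.119) [290.97049569 170.16212739]
top (0.644, 0.018, 0.03) [289.98551097 174.40588715]
[ 0.68048918 -0.09252973  0.03110093]
3994 0.20893301341241033 [0.60534165 0.01698526 0.51743176]
```

The gripper is where it should be; the lower part of that shape is the cup behind it. Descend and grip.

Call:
carry_out([
  [2.4,-0.8,20],
  [0,0,25],
  [0,0,25],
  [0,0,20],
  [0,0,12],
], roll=[0.013,0,0,0,0], hand=[60,60,60,60,60])

```text
time: 3.2
ee_pos: [0.6439, 0.0126, 0.0189]
tool_rot: [3.139, 0.085, -0.001]
ft_force: [-0.9, -0.3, 0.2]
grip_width: 0.0596
grip_force: 0.0
```

Call:
carry_out([
  [0,0,0],
  [0,0,0],
  [0,0,0],
  [0,0,0],
  [0,0,0],
], roll=[0,0,0,0,0], hand=[60,10,10,10,10])

```text
time: 3.62
ee_pos: [0.6456, 0.0148, 0.0212]
tool_rot: [3.14, 0.089, 0.004]
ft_force: [-0.1, -0.5, -0.8]
grip_width: 0.0371
grip_force: 0.0
```

Call:
carry_out([
  [0,0,0],
  [0,0,0],
  [0,0,0],
  [0,0,0],
  [0,0,0],
], roll=[0,0,0,0,0], hand=[10,10,10,10,10])

```text
time: 4.03
ee_pos: [0.645, 0.0153, 0.0203]
tool_rot: [-3.14, -0.09, -0.001]
ft_force: [-1.2, 1.6, 4.8]
grip_width: 0.0216
grip_force: 30.0
```

Gripped at 21.6 mm. Lift, and refine the tray pose.

Call:
carry_out([
  [0,0,-8],
  [0,0,-20],
  [0,0,-25],
  [0,0,-25],
  [0,0,-22],
], roll=[0,0,0,0,0], hand=[10,10,10,10,10])

```text
time: 4.45
ee_pos: [0.6445, 0.0145, 0.1211]
tool_rot: [3.14, 0.089, -0.0]
ft_force: [0.3, 0.8, -1.3]
grip_width: 0.0218
grip_force: 30.0
```

```bash
python3 - <<'E'
from h import *
im,_=cloud("top"); W=np.load('top_avg.npy'); z=W[...,2]
h=cv2.cvtColor(im,cv2.COLOR_BGR2HSV).astype(int)
m=np.zeros(z.shape,bool); m[180:285,380:450]=1
m&=(h[...,1]>105)&(z<.05)
m=cv2.morphologyEx(m.astype(np.uint8),cv2.MORPH_OPEN,np.ones((5,5)))
p=W[m>0][:,:2]*1000; print(len(p),cv2.minAreaRect(p.astype(np.float32)))
q=np.argwhere(m); r=cv2.minAreaRect(q[:,::-1].astype(np.float32)); print(r)
go(454,-363,110,-98)
E
```

```text
3597 ((459.201416015625, -355.93988037109375), (131.01702880859375, 256.3022155761719), 80.82733154296875)
((414.08929443359375, 232.56651306152344), (43.25741958618164, 84.31912994384766), 6.4415998458862305)
t 4.5 pos [646.9  14.8 125.8] psi -86.8 | roll 0.196 dx -138.5 dy 401.0 dz 15.8 grip 21.6 30.0 ft [ 1.3 -0.2  1.9] q7 -1.72
```

Call:
carry_out([
  [0,0,-25],
  [0,0,-25],
  [0,0,-15],
  [0,0,0],
], roll=[0,0.07,0.07,0.064], hand=[10,10,10,10])

```text
time: 4.83
ee_pos: [0.6464, 0.0147, 0.1886]
tool_rot: [-3.132, 0.237, -0.009]
ft_force: [0.8, 0.5, -0.7]
grip_width: 0.0215
grip_force: 30.0
```

Call:
carry_out([
  [-11.9,33.1,0],
  [-11.9,33.1,0],
  [-11.9,33.1,0],
  [-11.9,33.1,0],
], roll=[0,0,0,0], hand=[10,10,10,10])

```text
time: 5.17
ee_pos: [0.5769, -0.1104, 0.1844]
tool_rot: [3.133, -0.23, -0.001]
ft_force: [-0.4, -0.1, -1.8]
grip_width: 0.0219
grip_force: 30.0
```

Call:
carry_out([
  [-11.9,33.1,0],
  [-11.9,33.1,0],
  [-11.9,33.1,0],
  [-11.9,33.1,0],
], roll=[0,0,0,0], hand=[10,10,10,10])

```text
time: 5.5
ee_pos: [0.5102, -0.2346, 0.1845]
tool_rot: [3.133, -0.232, -0.001]
ft_force: [0.9, -0.1, -0.8]
grip_width: 0.0216
grip_force: 30.0
```

Call:
carry_out([
  [-11.9,33.1,0],
  [-11.9,33.1,0],
  [-11.9,33.1,0],
  [-11.9,33.1,0],
  [0,0,0],
], roll=[0,0,0,0,0], hand=[10,10,10,10,10])

```text
time: 5.92
ee_pos: [0.4396, -0.3647, 0.1845]
tool_rot: [3.128, -0.246, -0.004]
ft_force: [-0.3, -1.0, -1.2]
grip_width: 0.0216
grip_force: 30.0
```

```bash
python3 - <<'E'
from h import *
go(445,-357,14,-98.5)
im,W=cloud("side"); cv2.imwrite('pics/s2.png',im[60:260,200:450].repeat(2,0).repeat(2,1))
E
```

```text
t 5.92 pos [ 439.6 -364.7  184.5] psi -99.0 | roll -0.009 dx 4.2 dy -8.4 dz 170.5 grip 21.6 30.0 ft [-0.3 -1.  -1.2] q7 -1.14
```

View pics/s2.png

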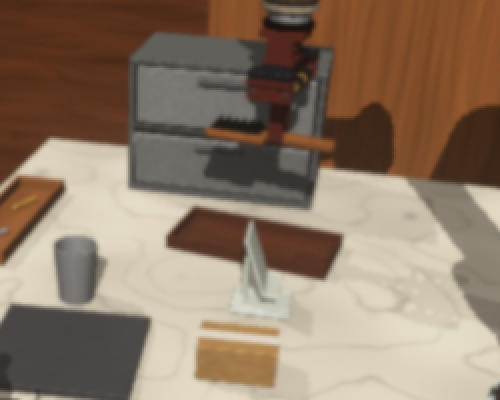

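The brush is held level above the tray (crop 270,135). Lowering.

Call:
carry_out([
  [2,-4,30],
  [2,-3,32],
  [0,0,32],
  [0,0,30],
  [0,0,20],
], roll=[0,0,0,0,0], hand=[10,10,10,10,10])

```text
time: 6.38
ee_pos: [0.4495, -0.3487, 0.0378]
tool_rot: [-3.131, 0.229, 0.004]
ft_force: [0.0, 0.5, -1.4]
grip_width: 0.0219
grip_force: 30.0
```

Call:
carry_out([
  [0,0,12],
  [0,0,6],
  [0,0,2],
  [0,0,0],
  [0,0,0],
], roll=[0,0,0,0,0], hand=[10,10,10,10,10])

```text
time: 6.8
ee_pos: [0.451, -0.3512, 0.0219]
tool_rot: [3.132, -0.231, 0.003]
ft_force: [0.0, -0.7, -1.8]
grip_width: 0.0213
grip_force: 30.0
```

```bash
python3 - <<'E'
from h import *
for i in range(3):
    go(445,-357,14,-98.5); im,W=cloud("side")
E
```

```text
t 6.8 pos [ 451.  -351.2   21.9] psi -98.4 | roll 0.001 dx -5.1 dy 6.6 dz 7.9 grip 21.3 30.0 ft [ 0.  -0.7 -1.8] q7 -1.18
t 6.85 pos [ 451.  -351.3   22. ] psi -98.4 | roll 0.001 dx -5.1 dy 6.6 dz 8.0 grip 21.5 30.0 ft [-0.5 -0.2 -0.4] q7 -1.18
t 6.9 pos [ 450.9 -351.3   22. ] psi -98.4 | roll 0.001 dx -5.0 dy 6.5 dz 8.0 grip 22.0 30.0 ft [ 0.1 -0.2 -1.1] q7 -1.18
```

Call:
carry_out([
  [-4,5,2],
  [0,0,2],
  [0,0,2],
  [0,0,1],
  [0,0,0],
], roll=[0,0,0,0,0], hand=[10,10,10,10,10])

```text
time: 7.37
ee_pos: [0.445, -0.3557, 0.0142]
tool_rot: [3.133, -0.232, -0.001]
ft_force: [-3.5, 0.2, 7.8]
grip_width: 0.0219
grip_force: 30.0
```

Call:
carry_out([
  [0,0,0],
  [0,0,0],
], roll=[0,0], hand=[10,10])

```text
time: 7.53
ee_pos: [0.445, -0.3557, 0.0143]
tool_rot: [3.133, -0.232, -0.0]
ft_force: [-3.9, 0.2, 7.3]
grip_width: 0.0217
grip_force: 30.0
```

Touching the tray floor. Release, retreat, and check.

Call:
carry_out([
  [0,0,0],
  [0,0,0],
  [0,0,0],
  [0,0,0],
  [0,0,0],
], roll=[0,0,0,0,0], hand=[48,48,48,48,48])

```text
time: 7.95
ee_pos: [0.4455, -0.355, 0.0135]
tool_rot: [-3.133, 0.231, 0.0]
ft_force: [0.4, -0.5, -0.6]
grip_width: 0.0475
grip_force: 0.0
```

Call:
carry_out([
  [0,0,-15],
  [0,0,-40],
  [0,0,-40],
  [0,0,-40],
  [0,0,-40],
], roll=[0,0,0,0,0], hand=[48,48,48,60,85])

```text
time: 8.37
ee_pos: [0.4451, -0.3548, 0.1904]
tool_rot: [-3.133, 0.231, 0.0]
ft_force: [0.1, 0.1, -0.1]
grip_width: 0.0578
grip_force: 0.0
```

Call:
carry_out([
  [0,0,0],
  [0,0,0],
  [0,0,0],
  [0,0,0],
], roll=[-0.104,-0.104,-0.104,-0.104], hand=[85,85,85,85], squeeze=25)

```text
time: 8.7
ee_pos: [0.4455, -0.3551, 0.189]
tool_rot: [3.112, 0.429, 0.001]
ft_force: [-0.1, 0.1, -0.9]
grip_width: 0.0837
grip_force: 0.0
```

```bash
python3 - <<'E'
from h import *
go(414,252,150,-74.7)
im,W=cloud("side"); print(rect(W,(90,200,270,390),.02,.05)); cv2.imwrite('pics/s3.png',im[100:260,200:400].repeat(2,0).repeat(2,1))
E
```

```text
t 8.7 pos [ 445.5 -355.1  189. ] psi -74.3 | roll 0.007 dx 129.8 dy -593.9 dz 39.0 grip 83.7 0.0 ft [-0.1  0.1 -0.9] q7 -0.76Traceback (most recent call last):
  File "<stdin>", line 3, in <module>
  File "h.py", line 19, in rect
    return dict(n=len(p),c=(round(cx),round(cy)),size=(round(w),round(h)),long_axis_deg=round((a+90)%180-90,1),mean=np.round(p.mean(0)*1000),z=round(float(np.median(W[l==k][:,2])*1000)))
                                                                                                                                               ~~~~~^^^^^^^^^^^^^^^^^^^^^^^^^^^^^^^^^^^^^
ValueError: cannot convert float NaN to integer
```

```bash
python3 - <<'E'
from h import *
im,W=cloud("side"); cv2.imwrite('pics/s3.png',im[100:260,200:400].repeat(3,0).repeat(3,1))
E
```

```text
(no output)
```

View pics/s3.png

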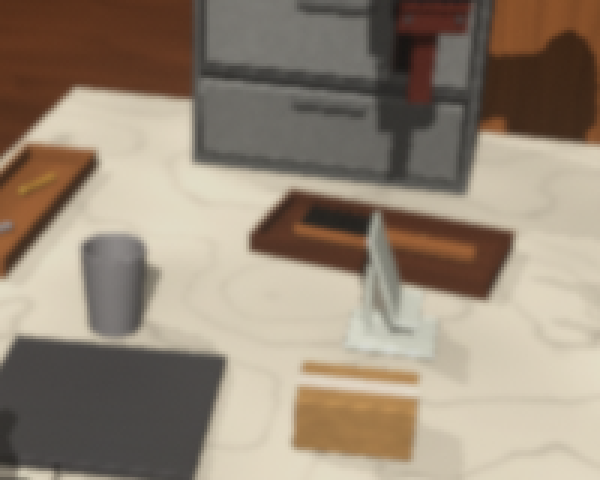

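The brush lies flat in the tray (350,230). On to the slim parcel.

Call:
carry_out([
  [8.1,-37.1,0],
  [8.1,-37.1,0],
  [8.1,-37.1,0],
  [8.1,-37.1,0],
], roll=[0.007,0,0,0], hand=[85,85,85,85])

```text
time: 9.13
ee_pos: [0.4376, -0.202, 0.1885]
tool_rot: [-3.116, -0.402, 0.0]
ft_force: [1.1, 0.2, -0.4]
grip_width: 0.085
grip_force: 0.0
```

Call:
carry_out([
  [8.1,-37.1,0],
  [8.1,-37.1,0],
  [8.1,-37.1,0],
  [8.1,-37.1,0],
], roll=[0,0,0,0], hand=[85,85,85,85])

```text
time: 9.47
ee_pos: [0.4305, -0.05, 0.1888]
tool_rot: [3.115, 0.403, 0.001]
ft_force: [0.6, -0.4, 0.5]
grip_width: 0.0847
grip_force: 0.0
```

Call:
carry_out([
  [8.1,-37.1,0],
  [8.1,-37.1,0],
  [8.1,-37.1,0],
  [8.1,-37.1,0],
], roll=[0,0,0,0], hand=[85,85,85,85])

```text
time: 9.8
ee_pos: [0.4234, 0.1018, 0.1888]
tool_rot: [3.116, 0.403, 0.001]
ft_force: [0.9, -0.7, 0.0]
grip_width: 0.0854
grip_force: 0.0
```

Call:
carry_out([
  [8.1,-37.1,10],
  [8.1,-37.1,10],
  [8.1,-37.1,10],
  [8.1,-37.1,10],
  [0,0,0],
], roll=[0,0,0,0,0], hand=[85,85,85,85,85])

```text
time: 10.22
ee_pos: [0.4143, 0.2593, 0.1474]
tool_rot: [-3.11, -0.416, 0.002]
ft_force: [0.3, 0.2, -0.3]
grip_width: 0.085
grip_force: 0.0
```

Call:
carry_out([
  [0,0,0],
  [0,0,0],
  [0,0,0],
], roll=[0,0,0], hand=[85,85,85])

```text
time: 10.47
ee_pos: [0.4171, 0.2503, 0.1487]
tool_rot: [3.115, 0.405, 0.0]
ft_force: [-0.4, 0.3, 0.5]
grip_width: 0.0854
grip_force: 0.0
```

```bash
python3 - <<'E'
from h import *
go(414,252,12,-74.7)
W=np.nanmedian([cloud("side")[1] for _ in range(4)],0)
print(rect(W,(275,330,255,360),.024,.06)); print(rect(W,(275,330,255,360),.005,.06))
E
```

```text
t 10.47 pos [417.1 250.3 148.7] psi -75.2 | roll -0.008 dx -2.6 dy -2.4 dz 136.7 grip 85.4 0.0 ft [-0.4  0.3  0.5] q7 -2.14
{'n': 1833, 'c': (415, 235), 'size': (178, 93), 'long_axis_deg': 15.2, 'mean': array([415., 260.]), 'z': 34}
{'n': 2417, 'c': (407, 252), 'size': (193, 86), 'long_axis_deg': 28.4, 'mean': array([413., 265.]), 'z': 33}
```

```bash
python3 - <<'E'
from h import *
Wt=np.load('top_avg.npy')
Ws=np.nanmedian([cloud("side")[1] for _ in range(4)],0)
t=np.radians(15.3)
for W,b in((Wt,(210,290,190,240)),(Ws,(275,330,255,360))):
    p=W[b[0]:b[1],b[2]:b[3]].reshape(-1,3)*1000
    p=p[(p[:,2]>29)&(p[:,2]<40)]; d=p[:,:2]-[414,252]
    x=d@[np.cos(t),np.sin(t)]; y=d@[-np.sin(t),np.cos(t)]
    print(len(p),np.percentile(x,[0.5,2,98,99.5]).round(1),np.percentile(y,[0.5,2,50,98,99.5]).round(1))
E
```

```text
1068 [-80.4 -77.9  85.3  87.9] [-28.7 -28.1  -1.3  25.9  26.7]
1695 [-78.8 -76.2  85.1  87.3] [-27.4 -26.8   4.5  29.   29.6]
```

Call:
carry_out([
  [1.6,-2.4,30],
  [0,0,30],
  [0,0,30],
  [0,0,30],
  [0,0,17],
], roll=[-0.008,0,0,0,0], hand=[85,85,85,85,85])

```text
time: 11.28
ee_pos: [0.4165, 0.2535, 0.009]
tool_rot: [3.112, 0.422, -0.004]
ft_force: [0.5, 0.1, -0.2]
grip_width: 0.0849
grip_force: 0.0
```

Call:
carry_out([
  [0,0,0],
  [0,0,0],
  [0,0,0],
  [0,0,0],
  [0,0,0],
], roll=[0,0,0,0,0], hand=[85,75,65,50,50])

```text
time: 11.7
ee_pos: [0.4186, 0.2549, 0.013]
tool_rot: [-3.112, -0.422, -0.004]
ft_force: [-0.5, 0.0, -0.8]
grip_width: 0.0615
grip_force: 0.0
```

Call:
carry_out([
  [0,0,0],
  [0,0,0],
  [0,0,0],
  [0,0,0],
  [0,0,0],
], roll=[0,0,0,0,0], hand=[50,50,50,50,50])

```text
time: 12.12
ee_pos: [0.4186, 0.2543, 0.0128]
tool_rot: [3.113, 0.422, 0.003]
ft_force: [-0.6, -1.9, 7.4]
grip_width: 0.0562
grip_force: 25.0
```

Gripped at 56 mm. Lift, turn and get the slab pose again (now clear).

Call:
carry_out([
  [0,0,-6],
  [0,0,-20],
  [0,0,-25],
  [0,0,-25],
  [0,0,-24],
], roll=[0,0,0,0.089,0.089], hand=[50,50,50,50,50])

```text
time: 12.53
ee_pos: [0.4171, 0.2545, 0.1131]
tool_rot: [-3.138, -0.139, 0.001]
ft_force: [0.6, 0.4, -2.5]
grip_width: 0.0557
grip_force: 25.0
```

Call:
carry_out([
  [0,0,0],
  [0,0,0],
], roll=[0,0], hand=[50,50])

```text
time: 12.7
ee_pos: [0.4183, 0.2549, 0.113]
tool_rot: [-3.137, -0.146, -0.005]
ft_force: [-1.7, 0.7, -3.3]
grip_width: 0.0555
grip_force: 25.0
```

```bash
python3 - <<'E'
from h import *
W=np.nanmedian([cloud("top")[1] for _ in range(5)],0)
print(rect(W,(130,215,248,328),.007,.02)); t=np.radians(5.3)
p=W[125:220,240:330].reshape(-1,3)*1000; p=p[(p[:,2]>7)&(p[:,2]<20)]
d=p[:,:2]-[653,22]; x=d@[np.cos(t),np.sin(t)]; y=d@[-np.sin(t),np.cos(t)]
print(np.percentile(x,[.5,2,50,98,99.5]).round(1),np.percentile(y,[.5,2,50,98,99.5]).round(1))
go(653,22,80,-84.7)
E
```

```text
{'n': 3890, 'c': (653, 22), 'size': (199, 190), 'long_axis_deg': 5.3, 'mean': array([652.,  22.]), 'z': 12}
[-96.2 -93.4   1.9  98.6 101.8] [-91.  -88.1   3.   94.   96.9]
t 12.95 pos [416.9 254.  110.5] psi -84.7 | roll 0.0 dx 213.7 dy 252.8 dz 30.5 grip 55.5 25.0 ft [ 0.5 -0.5 -1.4] q7 -2.34
```

Call:
carry_out([
  [21.5,25.2,0],
  [21.5,25.2,0],
  [21.5,25.2,0],
  [21.5,25.2,0],
  [21.5,25.2,0],
], roll=[0,0,0,0,0], hand=[50,50,50,50,50])

```text
time: 13.37
ee_pos: [0.5366, 0.1375, 0.1105]
tool_rot: [3.138, 0.146, -0.003]
ft_force: [-0.3, 0.6, -1.8]
grip_width: 0.056
grip_force: 25.0
```

Call:
carry_out([
  [21.5,25.2,0],
  [21.5,25.2,0],
  [21.5,25.2,0],
  [21.5,25.2,0],
  [21.5,25.2,0],
], roll=[0,0,0,0,0], hand=[50,50,50,50,50])

```text
time: 13.78
ee_pos: [0.6552, 0.0219, 0.1101]
tool_rot: [-3.138, -0.145, 0.004]
ft_force: [0.5, 0.5, -1.5]
grip_width: 0.0559
grip_force: 25.0
```

Call:
carry_out([
  [0,0,20],
  [0,0,20],
  [0,0,20],
  [0,0,10],
  [0,0,0],
], roll=[0,0,0,0,0], hand=[50,50,50,50,50])

```text
time: 14.2
ee_pos: [0.6524, 0.0231, 0.0379]
tool_rot: [-3.138, -0.145, 0.01]
ft_force: [-0.1, -0.2, -2.2]
grip_width: 0.0558
grip_force: 25.0
```

Call:
carry_out([
  [0,0,0],
  [0,0,0],
  [0,0,0],
], roll=[0,0,0], hand=[50,50,50])

```text
time: 14.45
ee_pos: [0.6557, 0.0235, 0.043]
tool_rot: [-3.138, -0.145, -0.003]
ft_force: [-0.6, 0.1, -1.6]
grip_width: 0.0562
grip_force: 25.0
```

```bash
python3 - <<'E'
from h import *
go(654,23,25,-84.7)
E
```

```text
t 14.45 pos [655.7  23.5  43. ] psi -84.7 | roll -0.0 dx -1.8 dy 0.4 dz 18.0 grip 56.2 25.0 ft [-0.6  0.1 -1.6] q7 -1.81
```

Lower the last 18 mm slowly until contact.

Call:
carry_out([
  [-1.5,0,6],
  [0,0,5],
  [0,0,3],
  [0,0,2],
  [0,0,1],
], roll=[0,0,0,0,0], hand=[50,50,50,50,50])

```text
time: 14.87
ee_pos: [0.6531, 0.0231, 0.0248]
tool_rot: [3.138, 0.144, -0.001]
ft_force: [-5.3, -1.3, 11.0]
grip_width: 0.0558
grip_force: 25.0
```

Call:
carry_out([
  [0,0,0.5],
  [0,0,0],
  [0,0,0],
], roll=[0,0,0], hand=[50,50,50])

```text
time: 15.12
ee_pos: [0.6531, 0.023, 0.0248]
tool_rot: [3.138, 0.144, -0.001]
ft_force: [-3.8, -0.3, 5.3]
grip_width: 0.0559
grip_force: 25.0
```

Call:
carry_out([
  [0,0,0],
  [0,0,0],
  [0,0,0],
  [0,0,0],
  [0,0,0],
], roll=[0,0,0,0,0], hand=[80,80,80,80,80])

```text
time: 15.53
ee_pos: [0.6535, 0.0231, 0.0241]
tool_rot: [-3.138, -0.144, -0.0]
ft_force: [0.3, -0.6, -0.9]
grip_width: 0.0797
grip_force: 0.0
```

Call:
carry_out([
  [0,0,-15],
  [0,0,-40],
  [0,0,-40],
  [0,0,-40],
  [0,0,-40],
], roll=[0,0,0,0,0], hand=[80,80,80,80,80])

```text
time: 15.95
ee_pos: [0.653, 0.0232, 0.201]
tool_rot: [-3.138, -0.145, 0.0]
ft_force: [0.9, -0.2, -0.4]
grip_width: 0.0795
grip_force: 0.0
```

Call:
carry_out([
  [0,0,0],
  [0,0,0],
  [0,0,0],
  [0,0,0],
  [0,0,0],
], roll=[-0.12,-0.12,-0.12,-0.12,-0.12], hand=[70,70,70,70,70], squeeze=40)

```text
time: 16.37
ee_pos: [0.6534, 0.0231, 0.1993]
tool_rot: [2.952, 1.074, 0.0]
ft_force: [-0.3, 0.6, -0.6]
grip_width: 0.0701
grip_force: 0.0
```

Call:
carry_out([
  [0,0,0],
  [0,0,0],
  [0,0,0],
  [0,0,0],
  [0,0,0],
], roll=[-0.12,-0.12,-0.12,-0.12,-0.12], hand=[70,70,70,70,70])

```text
time: 16.78
ee_pos: [0.6534, 0.023, 0.1991]
tool_rot: [2.503, 1.898, -0.0]
ft_force: [0.4, 0.3, 0.2]
grip_width: 0.0701
grip_force: 0.0
```

Call:
carry_out([
  [0,0,0],
  [0,0,0],
  [0,0,0],
  [0,0,0],
  [0,0,0],
], roll=[-0.12,-0.12,-0.12,-0.12,-0.11], hand=[70,70,70,70,70])

```text
time: 17.2
ee_pos: [0.6534, 0.023, 0.1991]
tool_rot: [1.843, 2.544, -0.0]
ft_force: [0.0, 0.1, -0.1]
grip_width: 0.07
grip_force: 0.0
```

```bash
python3 - <<'E'
from h import *
go(596,347,200,18)
W=np.load('top_avg.npy'); p=W[160:220,140:220].reshape(-1,3)*1000
# grip block: top face
q=p[(p[:,2]>135)&(p[:,2]<165)]; print('block',len(q),q.mean(0),cv2.minAreaRect(q[:,:2].astype(np.float32)))
t=np.radians(18); d=q[:,:2]-[596,347]; 
print(np.percentile(d@[np.cos(t),np.sin(t)],[2,50,98]),np.percentile(d@[-np.sin(t),np.cos(t)],[2,50,98]))
q=p[(p[:,2]>95)&(p[:,2]<112)]; print('beam',len(q),q.mean(0),cv2.minAreaRect(q[:,:2].astype(np.float32)))
d=q[:,:2]-[596,347];print(np.percentile(d@[np.cos(t),np.sin(t)],[2,50,98]),np.percentile(d@[-np.sin(t),np.cos(t)],[2,50,98]))
S=np.nanmedian([cloud("side")[1] for _ in range(5)],0); p=S[225:380,170:250].reshape(-1,3)*1000
for a,b in((135,165),(92,112)):
  q=p[(p[:,2]>a)&(p[:,2]<b)]; d=q[:,:2]-[596,347]; print('side',len(q),np.percentile(d@[np.cos(t),np.sin(t)],[2,50,98]),np.percentile(d@[-np.sin(t),np.cos(t)],[2,50,98]))
# parcel on slab, from the side
im,S=cloud("side"); cv2.imwrite('pics/s4.png',im[130:370,140:340].repeat(2,0).repeat(2,1))
p=S[180:270,180:290].reshape(-1,3)*1000;q=p[(p[:,2]>41)&(p[:,2]<52)];t=np.radians(5.3);d=q[:,:2]-[654,23]
print('parcel',len(q),np.percentile(d@[np.cos(t),np.sin(t)],[1,50,99]),np.percentile(d@[-np.sin(t),np.cos(t)],[1,50,99]),np.median(q[:,2]))
E
```

```text
t 17.2 pos [653.4  23.  199.1] psi 18.2 | roll 0.003 dx 325.9 dy 45.6 dz -0.9 grip 70.0 0.0 ft [ 0.   0.1 -0.1] q7 -0.13
block 196 [601.98181455 340.91115688 149.24894545] ((607.1353759765625, 328.84649658203125), (27.157922744750977, 89.4421157836914), 23.1706485748291)
[-8.28592371  3.52890469 19.77883342] [-60.86993215  -5.45805112  22.64827361]
beam 390 [598.94256544 342.92757943 103.84563904] ((602.6154174804688, 347.1771240234375), (35.622737884521484, 148.75421142578125), 17.77154541015625)
[-11.2193868    0.83625987  17.99587955] [-74.78855301 -25.91572524  70.84862915]
side 358 [-7.9409659   4.31684197 20.13247445] [-56.52725162   8.593553    26.57143397]
side 742 [-10.81808893   5.89094393  73.21982913] [-149.50566652   34.21681717   75.51542073]
parcel 970 [-87.28242648   2.2005357   79.75282765] [-127.44501421    6.04252182  214.75388411] 46.05082994531634
```

View pics/s4.png

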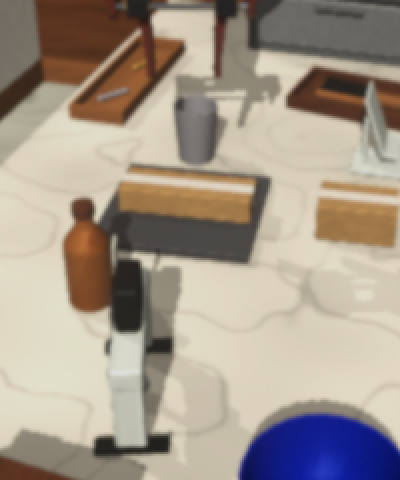

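The parcel sits on the slab (crop 190,190); the gauge (130,330) is untouched. Move over the gauge.

Call:
carry_out([
  [32.5,4.9,0],
  [32.5,4.9,0],
  [32.5,4.9,0],
  [32.5,4.9,0],
  [32.5,4.9,0],
], roll=[0,0,0,0,0], hand=[70,70,70,70,70])

```text
time: 17.92
ee_pos: [0.6266, 0.1868, 0.1994]
tool_rot: [1.854, 2.536, 0.0]
ft_force: [0.1, -0.4, 0.2]
grip_width: 0.0702
grip_force: 0.0
```

Call:
carry_out([
  [32.5,4.9,0],
  [32.5,4.9,0],
  [32.5,4.9,0],
  [32.5,4.9,0],
  [32.5,4.9,0],
], roll=[0,0,0,0,0], hand=[70,70,70,70,70])

```text
time: 18.33
ee_pos: [0.6001, 0.3491, 0.1993]
tool_rot: [1.853, 2.536, 0.0]
ft_force: [1.0, -0.5, -0.3]
grip_width: 0.07
grip_force: 0.0
```

Call:
carry_out([
  [0,0,0],
  [0,0,0],
  [0,0,0],
  [0,0,0],
], roll=[0,0,0,0], hand=[70,70,70,70])

```text
time: 18.67
ee_pos: [0.6014, 0.3459, 0.199]
tool_rot: [1.853, 2.535, -0.001]
ft_force: [0.1, -0.0, -0.8]
grip_width: 0.0698
grip_force: 0.0
```

```bash
python3 - <<'E'
from h import *
go(599.5,347,118,18)
im,W=cloud("side"); cv2.imwrite('pics/s5.png',im[190:370,120:320].repeat(3,0).repeat(3,1))
E
```

```text
t 18.67 pos [601.4 345.9 199. ] psi 17.7 | roll -0.006 dx 1.7 dy -1.5 dz 81.0 grip 69.8 0.0 ft [ 0.1 -0.  -0.8] q7 -0.63
```

View pics/s5.png

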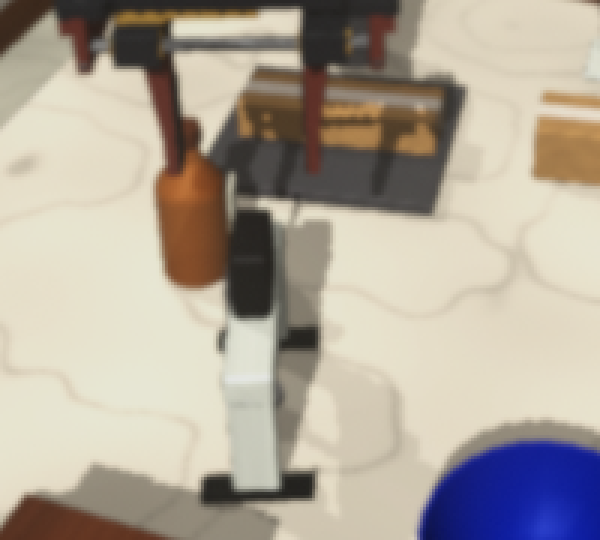

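The fingers (170 and 313,172) straddle the block (250,260). Descend and pinch.

Call:
carry_out([
  [1.5,-1.5,20],
  [0,0,20],
  [0,0,20],
  [0,0,15],
  [0,0,6],
], roll=[-0.005,0,0,0,0], hand=[70,70,70,70,70])

```text
time: 19.13
ee_pos: [0.5985, 0.3463, 0.1156]
tool_rot: [-1.846, -2.541, 0.005]
ft_force: [-0.3, 0.2, -0.2]
grip_width: 0.0701
grip_force: 0.0
```

Call:
carry_out([
  [0,0,0],
  [0,0,0],
  [0,0,0],
  [0,0,0],
  [0,0,0],
], roll=[0,0,0,0,0], hand=[70,60,50,40,34])

```text
time: 19.55
ee_pos: [0.5991, 0.3489, 0.1192]
tool_rot: [1.844, 2.543, 0.002]
ft_force: [-0.2, -0.2, 0.1]
grip_width: 0.0469
grip_force: 0.0
```

Call:
carry_out([
  [0,0,0],
  [0,0,0],
  [0,0,0],
  [0,0,0],
  [0,0,0],
], roll=[0,0,0,0,0], hand=[28,22,18,18,18])

```text
time: 19.97
ee_pos: [0.599, 0.3487, 0.1183]
tool_rot: [1.844, 2.543, 0.001]
ft_force: [0.5, 0.5, 0.2]
grip_width: 0.0239
grip_force: 40.0
```

Call:
carry_out([
  [0,0,0],
  [0,0,0],
  [0,0,0],
], roll=[0,0,0], hand=[15,15,15])

```text
time: 20.22
ee_pos: [0.5989, 0.3486, 0.1183]
tool_rot: [1.844, 2.543, 0.001]
ft_force: [2.6, 0.7, -0.4]
grip_width: 0.0239
grip_force: 40.0
```

Call:
carry_out([
  [0,0,-8],
  [0,0,-25],
  [0,0,-35],
  [0,0,-40],
  [0,0,-40],
], roll=[0,0,0,0,0], hand=[15,15,15,15,15])

```text
time: 20.63
ee_pos: [0.5973, 0.3476, 0.2664]
tool_rot: [-1.842, -2.542, 0.006]
ft_force: [0.6, 0.2, -5.7]
grip_width: 0.0237
grip_force: 40.0
```

Call:
carry_out([
  [0,0,0],
  [0,0,0],
  [0,0,0],
  [0,0,0],
], roll=[0.074,0.074,0.074,0], hand=[15,15,15,15])

```text
time: 20.97
ee_pos: [0.5978, 0.3479, 0.2657]
tool_rot: [-2.118, -2.32, 0.004]
ft_force: [-0.2, 0.7, -6.1]
grip_width: 0.0237
grip_force: 40.0
```

```bash
python3 - <<'E'
from h import *
go(654,23,240,5.3)
S=np.nanmedian([cloud("side")[1] for _ in range(4)],0)
p=S.reshape(-1,3)*1000; t=np.radians(5.3)
q=p[(abs(p[:,0]-654)<130)&(abs(p[:,1]-23)<60)&(p[:,2]>43)&(p[:,2]<50)]; print('parcel',len(q),cv2.minAreaRect(q[:,:2].astype(np.float32)))
d=q[:,:2]-[654,23]; print(np.percentile(d@[np.cos(t),np.sin(t)],[1,50,99]),np.percentile(d@[-np.sin(t),np.cos(t)],[1,50,99]))
T=np.nanmedian([cloud("top")[1] for _ in range(4)],0)
p=T.reshape(-1,3)*1000
q=p[(abs(p[:,0]-654)<130)&(abs(p[:,1]-23)<60)&(p[:,2]>40)&(p[:,2]<52)]; print('parcel',len(q),cv2.minAreaRect(q[:,:2].astype(np.float32)))
d=q[:,:2]-[654,23]; print(np.percentile(d@[np.cos(t),np.sin(t)],[1,50,99]),np.percentile(d@[-np.sin(t),np.cos(t)],[1,50,99]))
# gauge beam ends, z range lower
s=robot.state()['ee_pos']*1000
for P in(S,T):
  p=P.reshape(-1,3)*1000; d=p-s; q=d[(np.abs(d[:,:2]).max(1)<110)&(d[:,2]>-30)&(d[:,2]<-8)]
  if len(q): print('beam',len(q),np.percentile(q[:,:2]@[np.cos(t),np.sin(t)],[1,50,99]),np.percentile(q[:,:2]@[-np.sin(t),np.cos(t)],[1,50,99]))
E
```

```text
t 20.97 pos [597.8 347.9 265.7] psi 5.2 | roll -0.001 dx -328.7 dy 26.0 dz 25.7 grip 23.7 40.0 ft [-0.2  0.7 -6.1] q7 -0.8
parcel 570 ((627.755859375, 22.797138214111328), (124.48779296875, 56.73297119140625), 5.2096967697143555)
[-87.51013624 -30.10772834  31.88396809] [-25.36319137   4.24077373  30.15620976]
parcel 1027 ((651.3463134765625, 22.942869186401367), (170.4036407470703, 55.872657775878906), 5.28504753112793)
[-86.60806984  -3.62650187  80.33874895] [-27.04193631   0.3494532   27.65361867]
beam 808 [-16.89426291  -9.871257    12.16916301] [-70.42653404  42.34512723  74.45275479]
beam 98 [-15.20301531   3.92987234  13.30658848] [-77.36950307 -68.12710993 -46.47808555]
```

Call:
carry_out([
  [-25,2,0],
  [-33,2.4,0],
  [-33,2.4,0],
  [-33,2.4,0],
  [-33,2.4,0],
], roll=[0,0,0,0,0], hand=[15,15,15,15,15])

```text
time: 21.78
ee_pos: [0.625, 0.1918, 0.2662]
tool_rot: [2.114, 2.324, -0.0]
ft_force: [0.3, 0.2, -5.6]
grip_width: 0.0238
grip_force: 40.0
```

Call:
carry_out([
  [-33,2.4,0],
  [-33,2.4,0],
  [-33,2.4,0],
  [-33,2.4,0],
  [-25,1.5,0],
], roll=[0,0,0,0,0], hand=[15,15,15,15,15])

```text
time: 22.2
ee_pos: [0.6512, 0.0341, 0.2661]
tool_rot: [2.116, 2.32, -0.002]
ft_force: [0.8, -1.0, -5.5]
grip_width: 0.0237
grip_force: 40.0
```

Call:
carry_out([
  [-14.5,1.2,0],
  [0,0,15],
  [0,0,25],
  [0,0,20],
  [0,0,10],
], roll=[0,0,0,0,0], hand=[15,15,15,15,15])

```text
time: 22.62
ee_pos: [0.652, 0.0242, 0.1935]
tool_rot: [-2.111, -2.323, 0.003]
ft_force: [-0.4, -0.1, -6.6]
grip_width: 0.0234
grip_force: 40.0
```

Call:
carry_out([
  [0,0,0],
  [0,0,0],
  [0,0,0],
  [0,0,0],
  [0,0,0],
], roll=[0,0,0,0,0], hand=[15,15,15,15,15])

```text
time: 23.03
ee_pos: [0.6539, 0.0241, 0.1975]
tool_rot: [2.113, 2.323, 0.002]
ft_force: [0.3, 0.6, -5.6]
grip_width: 0.0237
grip_force: 40.0
```

```bash
python3 - <<'E'
from h import *
go(651.5,23.5,131,5.3)
im,W=cloud("side"); cv2.imwrite('pics/s6.png',im[130:300,150:350].repeat(3,0).repeat(3,1))
E
```

```text
t 23.03 pos [653.9  24.1 197.5] psi 5.4 | roll 0.002 dx -0.3 dy -2.4 dz 66.5 grip 23.7 40.0 ft [ 0.3  0.6 -5.6] q7 -0.33
```

View pics/s6.png

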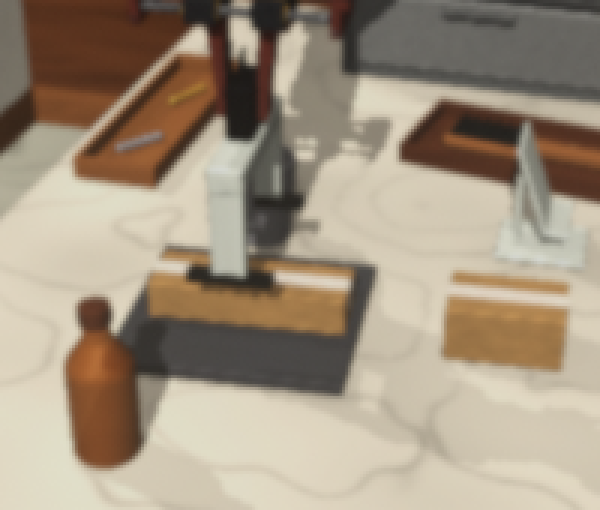

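The gauge hangs upright over the parcel (230,200), legs either side. Lower gently.

Call:
carry_out([
  [0,-2,10],
  [0,0,10],
  [0,0,10],
  [0,0,6],
  [0,0,3],
], roll=[0,0,0,0,0], hand=[15,15,15,15,15])

```text
time: 23.5
ee_pos: [0.6504, 0.0232, 0.155]
tool_rot: [-2.113, -2.322, 0.003]
ft_force: [0.1, 0.2, -6.0]
grip_width: 0.0239
grip_force: 40.0
```

Call:
carry_out([
  [0,0,2],
  [0,0,2],
  [0,0,2],
  [0,0,2],
  [0,0,2],
], roll=[0,0,0,0,0], hand=[15,15,15,15,15])

```text
time: 23.92
ee_pos: [0.6516, 0.0236, 0.1475]
tool_rot: [2.114, 2.323, 0.001]
ft_force: [-0.6, 0.1, -3.6]
grip_width: 0.0238
grip_force: 40.0
```

Call:
carry_out([
  [0,0,2],
  [0,0,2],
  [0,0,2],
  [0,0,2],
  [0,0,2],
], roll=[0,0,0,0,0], hand=[15,15,15,15,15])

```text
time: 24.33
ee_pos: [0.6515, 0.0236, 0.1371]
tool_rot: [2.114, 2.323, 0.001]
ft_force: [0.4, -0.0, -3.0]
grip_width: 0.0238
grip_force: 40.0
```

Call:
carry_out([
  [0,0,1],
  [0,0,1],
  [0,0,0],
  [0,0,0],
  [0,0,0],
], roll=[0,0,0,0,0], hand=[15,15,15,15,15])

```text
time: 24.75
ee_pos: [0.6515, 0.0236, 0.1353]
tool_rot: [2.114, 2.323, 0.001]
ft_force: [0.3, 1.0, -3.4]
grip_width: 0.0238
grip_force: 40.0
```

The foot is riding up the parcel. About 5 mm remains to sole contact.

Call:
carry_out([
  [0,0,1],
  [0,0,1],
  [0,0,1],
  [0,0,0],
  [0,0,0],
], roll=[0,0,0,0,0], hand=[15,15,15,15,15])

```text
time: 25.17
ee_pos: [0.6513, 0.0235, 0.1321]
tool_rot: [-2.115, -2.323, 0.0]
ft_force: [0.6, 0.8, -3.1]
grip_width: 0.0241
grip_force: 40.0
```

Call:
carry_out([
  [0,0,0.5],
  [0,0,0.5],
  [0,0,0.5],
  [0,0,0],
  [0,0,0],
], roll=[0,0,0,0,0], hand=[15,15,15,15,15])

```text
time: 25.58
ee_pos: [0.6512, 0.0235, 0.1306]
tool_rot: [-2.114, -2.323, 0.0]
ft_force: [-0.1, 0.7, -2.2]
grip_width: 0.0235
grip_force: 40.0
```

Call:
carry_out([
  [0,0,0.5],
  [0,0,0.5],
  [0,0,0],
  [0,0,0],
], roll=[0,0,0,0], hand=[15,15,15,15])

```text
time: 25.92
ee_pos: [0.6513, 0.0239, 0.1304]
tool_rot: [2.114, 2.323, 0.0]
ft_force: [-1.5, 2.2, 4.7]
grip_width: 0.0234
grip_force: 40.0
```

Soles are on the slab. Release and retreat upward.

Call:
carry_out([
  [0,0,0],
  [0,0,0],
  [0,0,0],
  [0,0,0],
  [0,0,0],
], roll=[0,0,0,0,0], hand=[28,34,42,52,60])

```text
time: 26.33
ee_pos: [0.6513, 0.0233, 0.1294]
tool_rot: [2.115, 2.323, -0.0]
ft_force: [-0.5, -1.0, 0.2]
grip_width: 0.0506
grip_force: 0.0
```

Call:
carry_out([
  [0,0,0],
  [0,0,-8],
  [0,0,-20],
  [0,0,-35],
  [0,0,-35],
], roll=[0,0,0,0,0], hand=[60,60,60,60,60])

```text
time: 26.75
ee_pos: [0.6505, 0.0234, 0.2284]
tool_rot: [-2.113, -2.322, 0.002]
ft_force: [-0.4, 0.0, 0.4]
grip_width: 0.0601
grip_force: 0.0
```

Call:
carry_out([
  [0,0,-20],
  [0,0,0],
  [0,0,0],
  [0,0,0],
  [0,0,0],
], roll=[0,0,0,0,0], hand=[60,60,60,60,60])

```text
time: 27.17
ee_pos: [0.6506, 0.0232, 0.2462]
tool_rot: [-2.114, -2.322, 0.003]
ft_force: [-1.1, -0.0, 0.5]
grip_width: 0.0603
grip_force: 0.0
```

```bash
python3 - <<'E'
from h import *
go(651.5,23.5,131,5.3)
im,W=cloud("side"); cv2.imwrite('pics/s7.png',im[110:300,150:350].repeat(3,0).repeat(3,1))
E
```

```text
t 27.17 pos [650.6  23.2 246.2] psi 5.4 | roll 0.002 dx 0.2 dy 0.9 dz 115.2 grip 60.3 0.0 ft [-1.1 -0.   0.5] q7 -0.3
```

View pics/s7.png

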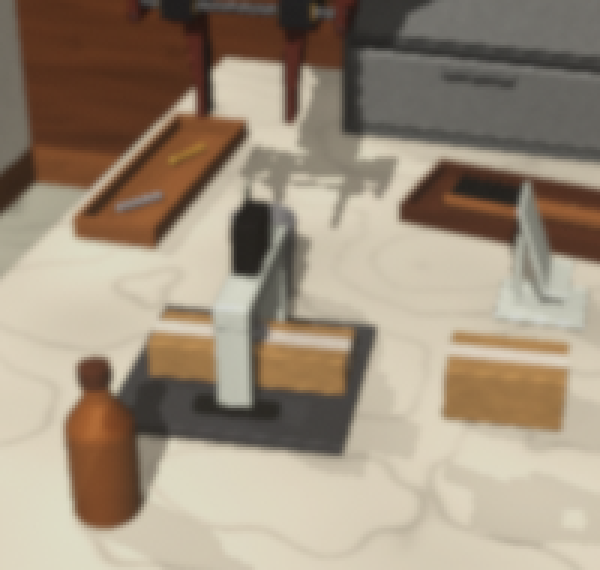

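The gauge stands on the slab astride the middle of the parcel (235,350), with the gripper clear above it. Handing in.

```bash
python3 -c "
from station import robot
print(robot.hand_in())"
```

```text
the job is handed in; nothing more can be done
None
```

I handed the job in at about 27 s: the brush is flat in the tray, the slim parcel is in the middle of the slab, and the gauge stands astride it with the gripper clear; the hand-in returned no verdict, and I did not read the gauge value directly.

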